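Check a maple tenon in the bench caliper and log the reading

TASK

Take the pale maple tenon block from the grey tray, set it on the green bench caliper with its tenon between the jaws, and slide the jaw shut by its orange thumb piece until both jaws bear on the tenon with 4 N or more (but always under 25 N). Let go, then press the yellow-guarded data pedal down to its stop (never before the jaws are shut on the tenon) and let it come up again. Leave the tenon in the shut jaws and everything else on the bench where it is.

Things in the scene. Friction and masses are not known exactly. Their poses are not given: they have to be found in the camera images.
- maple: Pale maple (light wood) tenon block, 34 mm tall, about 0.11 kg, lying flat in the tray in any of its three places. Origin: on its underside at the shoulder, on the centre line. Its x axis points along the tenon: the body is x -50 to 0 mm and 44 mm wide (y), the tenon x 0 to +45 mm and 26 mm wide. Grip the body across its 44 mm at about x = -20 mm.
- gauge: Bench caliper, fixed. Origin on the bench, z up. Green base plate 12 mm thick (top z 12), x -135 to +65 mm, y +-105 mm. Steel beam along y (x 0 to 20 mm, top z 46 mm) carries both jaws, which reach towards -x to tips at x = -55 mm (z 14 to 48 mm). Fixed jaw's face: y = -50 mm; sliding jaw's face: y = -50 mm + jaw value. A grey readout (x 28 to 64 mm, top z 55) rides with it.
- seat (a point): Point on top of the caliper's green base plate, 8 mm before the jaw tips (gauge x = -63 mm) and 25 mm to the +y side of the fixed jaw's face; axes as the gauge's. The block belongs with its origin about here and its x axis along the gauge's x axis, so that the tenon lies between the jaws and the wide body before their tips.
- fixed_jaw: Fixed steel jaw at the -y end of the caliper. Origin: in the plane of its measuring face (y = 0, facing +y), at the bench plane on the beam's front edge (x = 0); axes as the gauge's. Jaw x -55 to +23 mm, 16 mm thick.
- jaw_face: Sliding steel jaw. Origin in the plane of its measuring face (y = 0, facing -y), at bench height at x = 0; axes as the gauge's. Jaw x -55 to +23 mm, 16 mm thick (y 0 to 16 mm).
- jaw (a joint): Gap between the jaw faces in m: 0 shut on each other, 0.070 fully open; starts anywhere, sometimes too narrow for the tenon. Slides with about 2.5 N of friction and stays where it is left. Shut on the maple tenon it reads 0.026.
- thumb_grip (a point): Point on the orange thumb piece that moves the sliding jaw: a block 24 mm (x) by 20 mm (y) by 34 mm tall, z 56 to 90 mm above the bench, standing on the jaw's carriage (top z 54 mm), about 45 mm to the +y side of the sliding jaw's face at gauge x = 10 mm. The point is on its centre line at z 76 mm. Push it towards -y to close, +y to open.
- thumb (a joint): Give of the spring in the thumb piece, m: 0 at rest, up to 0.014. When closing, the thumb yields towards -y against a spring (2.7 N at 0 plus 0.9 N per mm), so the force on the part grows with it: about 6 mm gives 4 to 5 N on the part, 12 mm about 10 N; at 14 mm it is solid.
- pedal_base: Foot-switch base, fixed: 140 mm (x) by 104 mm (y), with two yellow side guards 8 mm thick (inner faces at y = +-44 mm) up to z 50 mm. Origin: centre of its underside; the pedal hinges at x = +55 mm, z = 24 mm, its free end is towards -x.
- pedal_tread (a point): Point on the top face of the dark steel pedal plate (78 mm wide, 115 mm long from the hinge), 85 mm from the hinge on the centre line; about 47 mm above the bench at rest, 30 mm when fully down.
- pedal (a joint): Pedal angle, rad: 0 up (spring), 0.20 at its stop; it takes about 4 N to start and 8 N to hold down at pedal_tread. It springs back when released.
- tray: Low grey plastic tray, fixed, 330 mm (x) by 150 mm (y), walls 20 mm high and 4 mm thick, floor 4 mm; three blocks lie across it about 95 mm apart along its x. Origin: centre of its underside.
- walnut: Dark walnut tenon block, same size and origin as the maple one but with an 18 mm tenon; leave it.
- stop_block: Blue painted stop block 80 by 40 by 34 mm with a small steel stud on top; origin centre of underside; leave it.
- glue: Yellow glue bottle, 56 mm across, 160 mm tall, standing behind the caliper; origin centre of underside; leave it.
- cup: Blue plastic cup, 68 mm across, 95 mm tall, standing close beside the caliper on its right front (-y) side, between it and the pedal; origin centre of underside; leave it.
- tape: Amber tape roll lying flat, 96 mm across, 45 mm tall, behind the pedal; origin centre of underside; leave it.
- screwdriver: Screwdriver with red handle lying on the bench beyond the tray, about 200 mm long; leave it.
- push_stick: Red plastic push stick for the saw, 235 mm long, 18 mm thick, lying before the aluminium fence at the back; leave it.

How it is judged:
By the outcome, as a careful person would: the job done as asked, in the order asked, and still so for the second after the job is handed in, with the robot touching nothing.
It also fails if it takes over 69 s, if anything falls off the work surface, if the arm or the gripper's body presses on something with over 40 N, if the wrist force passes 120 N, or if a joint passes its speed limit or range.

ROBOT

A 6-joint arm with a two-finger parallel gripper is mounted at the origin on the work surface. World frame = base frame: x ahead of the robot, y to its left, z up, the work surface at z = 0. Lengths are in m, angles in rad, forces in N, time in s.
With the tool pointing down it reaches from about 0.425 to 0.95 m from the base axis. Payload 3.5 kg.
Tool frame: the origin (TCP) lies on the centre line of the jaws, within the pads' length; the fingertips stand 19 mm ahead of it and the grasp point (between the pads) is the TCP; z points along the fingers, y is the line along which they close (so a half turn about z gives the same grasp; the last joint's range is limited). The gripper opens to 85 mm and grips with 20 to 120 N. Pads are 22 mm wide; open, the fingers measure 114 mm over their backs; the gripper's body (76 mm by 85 mm) begins 54 mm behind the grasp point. The pads swing forward as they close: fully open they stand 13 mm farther back than shut.
Start: joints at [-1.406, 0.286, 1.577, -0, 1.279, -0.15], TCP at [0.209, -0.642, 0.25] pointing down, gripper open.
Joint ranges: [-2.77, 2.77], [-0.9, 2.22], [0.21, 2.48], [-1.53, 4.67], [0.24, 2.81], [-2.84, 2.84]. Speed limits (rad/s): [2.79, 2.79, 3.14, 3.14, 3.14, 3.14].

INTERFACE

Orientations are given as a unit quaternion [x, y, z, w].
In Python, from plant import ctrl, imaging gives the robot as it stands. The module is installed in compiled form; this text tells all that it offers.
- The arm moves only by the shell command python3 -m handwheel 'ROWS' [OPENING] [FORCE]. ROWS is JSON, one flat list of numbers, 6 for each row, row after row: the shift along the world's x, y, z in units of 150 mm (1.0 is 150 mm), then the turn, a rotation vector about the world's x, y, z in units of 90 degrees (1.0 is 90 degrees). In form: [tx, ty, tz, rx, ry, rz, tx, ty, tz, rx, ry, rz, ...]. A call has 1 to 5 rows; each row shifts and turns the commanded pose from where the row before left it; what a row does not reach is not made up. A row lasts 1/12 s, in which the tool goes at most 41.7 mm and 7.16 degrees, less where a joint would pass 70% of its speed; a pose out of reach is approached as far as the arm can. A call with a number of a shift or a turn outside -1 to 1 is refused whole. A call with a gripper value outside its range is refused whole. OPENING is the opening, from 0 (shut) to 1 (fully open), set as the call begins (- or left out, the last holds). The fingers move at their own pace and stop on an object; FORCE is the grip in N (left out, the last holds). Time passes only in rows, so rows that do not move let the fingers close. It gives the time, the measured TCP pose, the force, the opening and the grip force at its end, in the units of the state.
- ctrl.get_state(): the state, without advancing time (a new reading comes with each control period).
- imaging.read_camera(name): name is "scene" or "side" or "wrist"; returns (picture, depth): 420x560x3 uint8, blue, green, red; 420x560 float32, m along the optical axis (not along the pixel's ray), 0 where there is no reading.
- imaging.get_calibration(name): a dict with "fovy" (degrees; the focal length in pixels is half the picture's height over the tangent of half this angle, whatever the lens; pixels are square), "cx", "cy" (the principal point, pixels), "R" (3x3) and "t" (3): a world point X has camera coordinates R X + t. Camera axes: x right, y down, z forward; pixel columns grow to the right and rows downward; lengths in m; the calibration is good to about 2 mm. A picture is of the moment at which its call begins: read the wrist's pose just before it. get_calibration takes no time and is no camera call; for the wrist camera it gives the pose at the moment of the call.
- ctrl.sign_off(): hands the job in; it is judged then, once.
The state is a dict: "time": time; "qpos": joint angles; "dq": joint speeds; "joint_efforts": joint torques, N m; "eef_pos": TCP position; "tcp_rot": TCP orientation; "contact_force": force on the tool from outside, world axes, zero at the start; "wrist_torque": the same for the moment, N m; "opening": opening from 0.0 (shut) to 1.0 (fully open); "finger_force": force on a finger pad.
Only numpy, scipy, OpenCV 4.12 (cv2) and the standard library are available. Lean on these libraries where they do the work, as an engineer would, in place of code of your own. Each camera call takes 0.05 s, during which the arm holds its last target. There are 200 camera calls.

## Working session

There is one attempt and no reset: what is moved stays moved. The work goes in short steps, Python scripts to look and compute and a shell command to move; the robot and the scene stay as the last step left them, time stands still between calls to the robot, and variables do not carry over. Pictures are saved under pics/ and viewed, at most 10 in all, crops included, and the job is handed in when it is done.

```bash
mkdir -p pics; cat > h.py <<'E'
import numpy as np,cv2
from plant import ctrl,imaging
def shot(n,f):
    c=imaging.get_calibration(n); p,d=imaging.read_camera(n)
    cv2.imwrite(f'pics/{f}.png',p); np.savez(f'pics/{f}.npz',p=p,d=d,R=c['R'],t=c['t'],k=[c['fovy'],c['cx'],c['cy']])
    return p,d
def load(f): return np.load(f'pics/{f}.npz')
def ray(z,u,v):
    f=210/np.tan(np.radians(z['k'][0])/2); r=np.array([(u-z['k'][1])/f,(v-z['k'][2])/f,1.])
    return -z['R'].T@z['t'], z['R'].T@r
def atz(z,u,v,h):
    o,r=ray(z,u,v); return o+r*(h-o[2])/r[2]
def atd(z,u,v):
    o,r=ray(z,u,v); d=z['d'][int(v)-1:int(v)+2,int(u)-1:int(u)+2]; return o+r*np.median(d[d>0]) if (d>0).any() else None
def two(za,ua,zb,ub):
    o1,r1=ray(za,*ua);o2,r2=ray(zb,*ub)
    s=np.linalg.lstsq(np.c_[r1,-r2],o2-o1,rcond=None)[0]
    a=o1+s[0]*r1;b=o2+s[1]*r2; return (a+b)/2,np.linalg.norm(a-b)
E
python3 - <<'E'
from h import *
for n in('scene','side','wrist'):
    shot(n,n+'0'); z=load(n+'0'); print(n,z['k'],-z['R'].T@z['t'])
s=ctrl.get_state();print(s['time'],s['eef_pos'],s['tcp_rot'],s['opening'])
E
```

```text
scene [ 42.44157831 280.27413547 212.58149695] [1.61293374 0.52340101 0.98453338]
side [ 46.5411234  275.88491777 218.08398319] [0.25345064 0.68645096 0.97191658]
wrist [ 60.18688301 282.59161381 211.06658667] [ 0.27231057 -0.61967668  0.37133568]
0.15 [ 0.20893867 -0.64133706  0.24923883] [ 9.87637540e-01  1.56752240e-01 -1.17708641e-06 -9.07881812e-04] 0.9999638287293247
```

View pics/scene0.png

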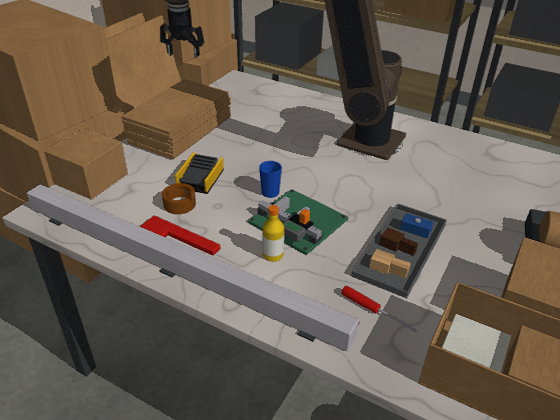

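View pics/side0.png

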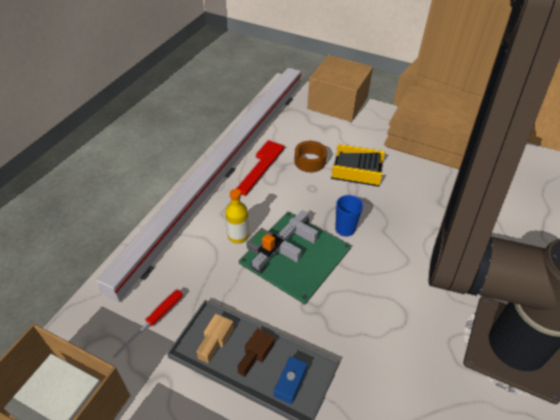

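Scene: maple is the block at the +y end of the tray (scene 390,262; side 214,338), the caliper is at scene (300,220), the pedal at (200,172), and the cup is between them. I'll get rough positions first and then move the wrist camera closer.

```bash
python3 - <<'E'
from h import *
z=load('side0')
for n,u,v in [('maple',211,348),('mapletenon',220,328),('walnut',258,345),('stop',291,380),('thumb',268,243),('slidjaw',290,250),('fixjaw',307,234),('cup',348,203),('pedal',360,162),('glue',236,198),('tape',311,148),
 ('gaugeL',240,261),('gaugeB',305,299),('gaugeR',351,246),('gaugeT',287,212),('trL',170,353),('trB',314,418),('trR',340,361),('trT',205,302)]:
    a=atd(z,u,v); print(n,np.round(a,3), np.round(atz(z,u,v,0.012)[:2],3))
p=z['p'][205:405,160:400]; cv2.imwrite('pics/c1.png',cv2.resize(p,None,fx=3,fy=3,interpolation=cv2.INTER_CUBIC))
E
```

```text
maple [0.578 0.313 0.037] [0.587 0.303]
mapletenon [0.585 0.265 0.039] [0.594 0.253]
walnut [0.494 0.263 0.038] [0.501 0.252]
stop [0.4   0.301 0.039] [0.404 0.29 ]
thumb [0.582 0.045 0.086] [ 0.609 -0.009]
slidjaw [0.539 0.012 0.048] [ 0.55  -0.014]
fixjaw [ 0.526 -0.06   0.038] [ 0.533 -0.081]
cup [ 0.464 -0.175  0.072] [ 0.478 -0.233]
pedal [ 0.498 -0.37   0.045] [ 0.506 -0.408]
glue [0.685 0.007 0.154] [ 0.76  -0.111]
tape [ 0.655 -0.383  0.027] [ 0.662 -0.4  ]
gaugeL [0.645 0.073 0.012] [0.645 0.072]
gaugeB [0.458 0.1   0.011] [0.458 0.101]
gaugeR [ 0.42  -0.103  0.002] [ 0.418 -0.095]
gaugeT [ 0.612 -0.125  0.014] [ 0.613 -0.127]
trL [0.658 0.352 0.014] [0.659 0.351]
trB [0.332 0.339 0.01 ] [0.332 0.339]
trR [0.331 0.201 0.001] [0.33  0.207]
trT [0.657 0.213 0.017] [0.659 0.211]
```

View pics/c1.png

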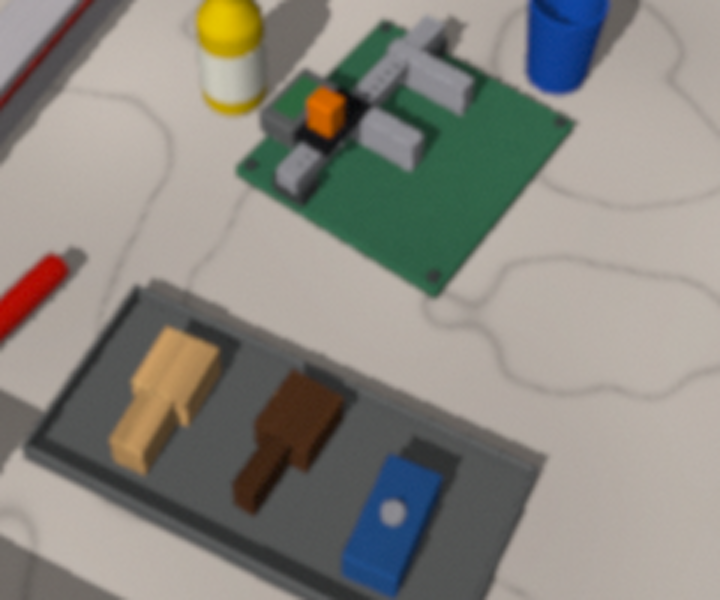

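The crop shows the maple tenon pointing to about +y, with the body at crop (180,375). The caliper jaws at (390,135) and (440,80) reach towards the robot. Moving the wrist camera over the caliper.

```bash

python3 -m handwheel '[0.14,0.23,0.017,0,0,-0.0145,0.14,0.23,0.017,0,0,-0.0145,0.14,0.23,0.017,0,0,-0.0145,0.14,0.23,0.017,0,0,-0.0145,0.14,0.23,0.017,0,0,-0.0145]'
python3 -m handwheel '[0.14,0.23,0.017,0,0,-0.0145,0.14,0.23,0.017,0,0,-0.0145,0.14,0.23,0.017,0,0,-0.0145,0.14,0.23,0.017,0,0,-0.0145,0.14,0.23,0.017,0,0,-0.0145]'
python3 -m handwheel '[0.03,0.2,0.017,0,0,-0.0145,0.03,0.2,0.017,0,0,-0.0145,0.03,0.2,0.017,0,0,-0.0145,0.03,0.2,0.017,0,0,-0.0145,0.03,0.2,0.017,0,0,-0.0145]'
python3 -m handwheel '[0.03,0.2,0.017,0,0,-0.0145,0.03,0.2,0.017,0,0,-0.0145,0.03,0.2,0.017,0,0,-0.0145,0.03,0.2,0.017,0,0,-0.0145,0,0,0,0,0,0]'
python3 - <<'E'
from h import *
s=ctrl.get_state();print(s['qpos'],s['dq'])
shot('wrist','w1');z=load('w1');print(z['R'][2],-z['R'].T@z['t'])
E
```

```text
time: 0.57
eef_pos: [0.3145, -0.4675, 0.2627]
tcp_rot: [0.995, 0.099, -0.0, -0.0]
contact_force: [1.0, -0.0, -0.1]
opening: 1.004
finger_force: 0.0
time: 0.98
eef_pos: [0.4195, -0.2948, 0.2758]
tcp_rot: [0.999, 0.043, 0.0, -0.0]
contact_force: [0.2, -0.6, 0.5]
opening: 1.0
finger_force: 0.0
time: 1.4
eef_pos: [0.4413, -0.1452, 0.2884]
tcp_rot: [1.0, -0.014, -0.0, -0.0]
contact_force: [0.2, -0.5, 0.5]
opening: 0.999
finger_force: 0.0
time: 1.82
eef_pos: [0.4596, -0.0228, 0.2992]
tcp_rot: [0.998, -0.057, 0.0, -0.001]
contact_force: [-0.2, -0.1, 0.3]
opening: 0.995
finger_force: 0.0
[-0.27177073 -0.24279789  2.02591907  0.00216033  1.35799532  1.41207322] [-0.07098691  0.01091079  0.00255604 -0.06194011 -0.01575198 -0.10408238]
[-0.2626325   0.03192528 -0.96436764] [ 0.52572325 -0.02962672  0.42151725]
```

View pics/w1.png

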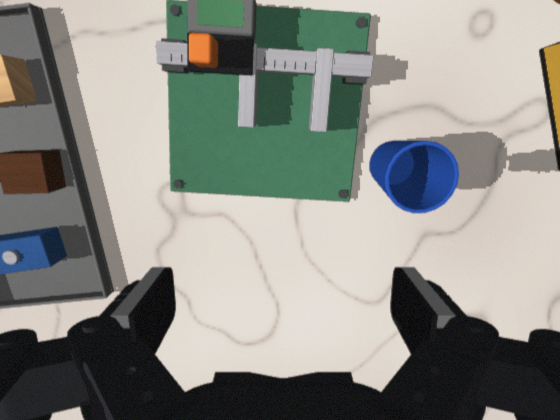

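The wrist view shows the sliding jaw's tip at about (246,127), the fixed jaw's tip at (319,130), the thumb at (203,50), and the cup close to the base at (415,175). I'll take a second wrist view, then go on to the tray.

```bash

python3 -m handwheel '[0.17,0.17,0,0,0,0,0.17,0.17,0,0,0,0,0,0,0,0,0,0,0,0,0,0,0,0]' |sed -n 2p
python3 -c "
from h import *
shot('wrist','w2')"
python3 -m handwheel '[0.033,0.065,0,0,0,0.073,0.033,0.065,0,0,0,0.073,0.033,0.065,0,0,0,0.073,0.033,0.065,0,0,0,0.073,0.033,0.065,0,0,0,0.073]'|sed -n 2p
python3 -m handwheel '[0.033,0.065,0,0,0,0.073,0.033,0.065,0,0,0,0.073,0.033,0.065,0,0,0,0.073,0.033,0.065,0,0,0,0.073,0.033,0.065,0,0,0,0.073]'|sed -n 2p
python3 -m handwheel '[0.033,0.065,0,0,0,0.073,0.033,0.065,0,0,0,0.073,0.033,0.065,0,0,0,0.073,0.033,0.065,0,0,0,0.073,0.033,0.065,0,0,0,0.073]'|sed -n 2p
python3 -m handwheel '[0,0,0,0,0,0,0,0,0,0,0,0]'|sed -n 2,3p
python3 - <<'E'
from h import *
s=ctrl.get_state();print(s['time'],s['qpos'],s['tcp_rot'])
shot('wrist','w3')
a=load('w1')['p'][0:210,140:390];b=load('w2')['p'];c=load('w3')['p']
# sheets: gauge enlargement, and w2/w3
cv2.imwrite('pics/s1.png',cv2.resize(np.hstack([c,b]),None,fx=.714,fy=.714,interpolation=cv2.INTER_AREA))
E
```

```text
eef_pos: [0.5109, 0.024, 0.2979]
eef_pos: [0.5349, 0.0716, 0.2988]
eef_pos: [0.5598, 0.1202, 0.2988]
eef_pos: [0.5847, 0.1688, 0.2988]
eef_pos: [0.5846, 0.1691, 0.2987]
tcp_rot: [0.697, 0.717, -0.0, 0.0]
3.6667 [ 1.15218994e-01  1.08215375e-01  1.69465766e+00 -6.36544310e-04
  1.33932454e+00  8.79261222e-02] [ 6.97339290e-01  7.16741046e-01 -4.30153951e-04  4.90301387e-05]
```

View pics/s1.png

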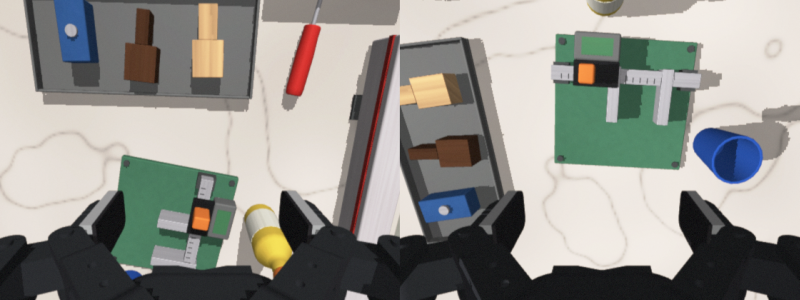

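Left, w3: maple tenon points up, with the body around sheet (208,58). Right, w2: the caliper is clear, with the sliding jaw at (612,105) and the fixed jaw at (662,97). I'll enlarge both for pixel reading.

```bash
python3 - <<'E'
from h import *
def cr(n,u,v,w,h,f): return cv2.resize(load(n)['p'][v:v+h,u:u+w],None,fx=f,fy=f,interpolation=cv2.INTER_CUBIC)
S=np.zeros((600,800,3),np.uint8)
S[:,:400]=cr('w3',250,0,80,120,5)
S[:400,400:]=cr('w2',215,40,200,200,2)
S[400:,400:600]=cr('w2',280,90,50,50,4)
S[400:,600:]=cr('w2',345,90,50,50,4)
cv2.imwrite('pics/s2.png',S)
E
```

```text
(no output)
```

View pics/s2.png

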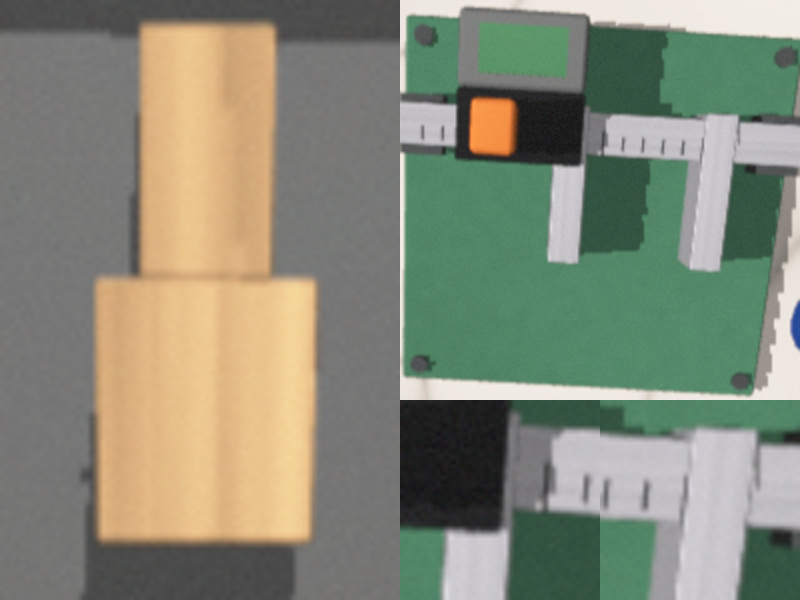

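```bash
cat > m.py <<'E'
from h import *
w1,w2,w3,sd=map(load,('w1','w2','w3','side0'))
A=lambda x,y:(250+x/5,y/5)
B=lambda x,y:(215+(x-400)/2,40+y/2)
C=lambda x,y:(160+x/3,205+y/3)
r=lambda a:np.round(np.array(a)*1e3,1)
print('maple heights 2view',[ (r(p),r(e)) for p,e in (two(w3,A(99,541),sd,C(220,345)),two(w3,A(311,541),sd,C(175,328)))])
print('depth',[r(atd(w3,*A(*q))) for q in((200,400),(200,150))], 'tray',r(atd(w3,*A(50,200))))
P={k:atz(w3,*A(*q),.038)[:2] for k,q in dict(tl=(140,24),tr=(274,24),sl=(139,278),sr=(270,278),bl=(96,280),br=(316,280),rl=(99,541),rr=(311,541)).items()}
tip=(P['tl']+P['tr'])/2;sh=(P['sl']+P['sr']+P['bl']+P['br'])/4;re=(P['rl']+P['rr'])/2
yaw=np.degrees(np.arctan2(*(tip-re)[::-1]))
print('tip,sh,rear',r(tip),r(sh),r(re),'yaw',yaw,'widths',r(np.linalg.norm(P['bl']-P['br'])),r(np.linalg.norm(P['rl']-P['rr'])),r(np.linalg.norm(P['tl']-P['tr'])), 'len',r(np.linalg.norm(tip-re)))
h={}
for k,a,b in (('slide tip',B(578,262),(254,127)),('fix tip',B(690,268),(311,130)),('thumb',B(493,127),(203,50))):
    p,e=two(w2,a,w1,b);print(k,r(p),r(e),'depth',r(atd(w2,a[0]-(3 if 's'==k[0] else -3 if k[0]=='f' else 0),a[1]-4)))
bl,br,tl=[atz(w2,*B(*q),.012)[:2] for q in((404,376),(752,394),(408,15))]
sT,sU=[atz(w2,*B(*q),.048)[:2] for q in((578,262),(584,165))]
fT,fU=[atz(w2,*B(*q),.048)[:2] for q in((690,268),(705,150))]
th=atz(w2,*B(493,127),.09)[:2]
print('base',r(bl),r(br),r(tl)); ang=lambda d:np.degrees(np.arctan2(d[1],d[0]))
print('yaws',ang(bl-br)-90,ang(tl-bl),ang(sU-sT),ang(fU-fT),'edge',r(np.linalg.norm(bl-br)),r(np.linalg.norm(tl-bl)))
print('sT',r(sT),'fT',r(fT),'th',r(th))
E
python3 m.py
```

```text
maple heights 2view [(array([568.2, 238.9,  44.5]), np.float64(2.6)), (array([609. , 239. ,  37.6]), np.float64(7.4))]
depth [array([588.7, 267.4,  36.7]), array([587.2, 313.1,  36.3])] tray [556.2 309.1   2.8]
tip,sh,rear [587.8 334.5] [589.  289.7] [590.6 240.3] yaw 91.69808200795188 widths 43.1 43.1 25.4 len 94.2
slide tip [514.1   1.9  42.7] 0.1 depth [519.3   4.8  47.3]
fix tip [504.8 -55.4  47. ] 0.1 depth [508.6 -58.8  46.6]
thumb [585.9  35.3  74.6] 0.6 depth [588.7  34.4  88.7]
base [453.3 109.8] [418.  -94.4] [647.6  75.3]
yaws -9.806144155295897 -10.045878807508938 -9.287921676566375 -10.615082793221987 edge 207.2 197.4
sT [514.9   2.1] fT [505.1 -55.2] th [585.3  34.7]
```

```bash

python3 -m handwheel '[0.008,0.168,-0.15,0,0,0,0.008,0.168,-0.15,0,0,0,0.008,0.168,-0.15,0,0,0,0.009,0.167,-0.15,0,0,0,0,0,-0.2,0,0,0]'|sed -n 2p
python3 -m handwheel '[0,0,-0.2,0,0,0,0,0,-0.2,0,0,0,0,0,-0.2,0,0,0,0,0,-0.2,0,0,0,0,0,0,0,0,0]'
python3 -c "
from h import *
shot('wrist','w4')"
```

```text
eef_pos: [0.5904, 0.2737, 0.1799]
time: 4.55
eef_pos: [0.5848, 0.2683, 0.0515]
tcp_rot: [0.697, 0.717, -0.006, -0.003]
contact_force: [-2.2, -0.3, -1.0]
opening: 1.003
finger_force: 0.0
```

View pics/w4.png

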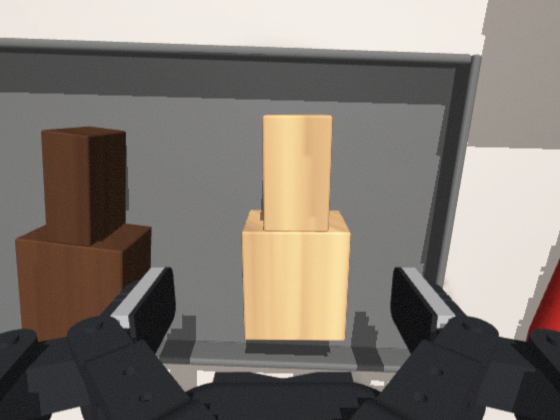

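The block sits between the open fingers, about 10 px to the right (+x) of centre. Lowering with a small correction and gripping.

```bash

python3 -m handwheel '[0.02,0.01,-0.08,0,0,0,0.01,0,-0.08,0,0,0,0,0,0,0,0,0,0,0,0,0,0,0]'
python3 -m handwheel '[0,0,0,0,0,0,0,0,0,0,0,0,0,0,0,0,0,0,0,0,0,0,0,0,0,0,0,0,0,0]' 0.2 45
python3 -m handwheel '[0,0,0,0,0,0,0,0,0,0,0,0,0,0,0,0,0,0,0,0,0,0,0,0,0,0,0,0,0,0]'
```

```text
time: 4.93
eef_pos: [0.5945, 0.2725, 0.0351]
tcp_rot: [0.696, 0.718, 0.0, 0.0]
contact_force: [0.3, 0.3, 0.0]
opening: 1.004
finger_force: 0.0
time: 5.35
eef_pos: [0.5949, 0.2728, 0.0358]
tcp_rot: [0.696, 0.718, 0.001, 0.0]
contact_force: [0.2, 0.3, 2.6]
opening: 0.506
finger_force: 48.7
time: 5.77
eef_pos: [0.5949, 0.2728, 0.0357]
tcp_rot: [0.696, 0.718, 0.001, 0.0]
contact_force: [-0.2, 1.7, 5.6]
opening: 0.508
finger_force: 48.9
```

```bash

python3 -m handwheel '[0,0,0,0,0,0,0,0,0,0,0,0,0,0,-0.03,0,0,0,0,0,-0.03,0,0,0,0,0,0,0,0,0]' 0.75
python3 -m handwheel '[0,0,0,0,0,0,0,0,0,0,0,0,0,0,0,0,0,0,0,0,0,0,0,0,0,0,0,0,0,0]' 0.2 45
python3 -m handwheel '[0,0,0.1,0,0,0,0,0,0.15,0,0,0,0,0,0.2,0,0,0,0,0,0.2,0,0,0,0,0,0.15,0,0,0]'
python3 -m handwheel '[0,0,0,0,0,0,0,0,0,0,0,0]'
python3 -c "
from h import *
shot('wrist','w5')"
```

```text
time: 6.18
eef_pos: [0.5928, 0.2722, 0.0237]
tcp_rot: [0.696, 0.718, -0.002, -0.001]
contact_force: [0.2, -0.0, -0.6]
opening: 0.747
finger_force: 0.0
time: 6.6
eef_pos: [0.5941, 0.2725, 0.0256]
tcp_rot: [0.696, 0.718, -0.0, -0.0]
contact_force: [-0.3, 0.5, -0.9]
opening: 0.506
finger_force: 46.7
time: 7.02
eef_pos: [0.5951, 0.2729, 0.1499]
tcp_rot: [0.696, 0.718, 0.002, 0.001]
contact_force: [0.6, -0.7, -0.8]
opening: 0.507
finger_force: 46.7
time: 7.18
eef_pos: [0.5955, 0.273, 0.1489]
tcp_rot: [0.696, 0.718, 0.002, 0.001]
contact_force: [0.2, 0.0, -1.4]
opening: 0.506
finger_force: 46.8
```

View pics/w5.png

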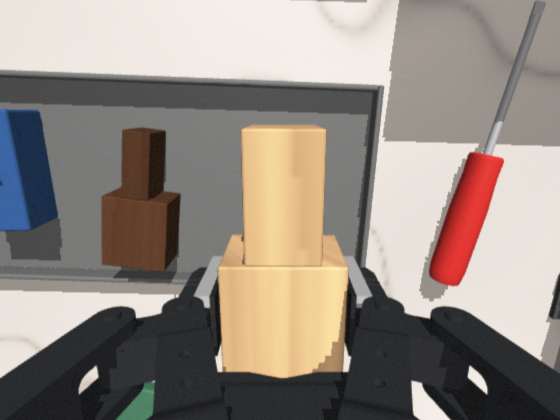

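Held straight and clear of the tray. The tenon's shoulder edge is at v≈264 and its tip edge at v≈127. Carrying it over the caliper seat.

```bash

python3 -m handwheel '[-0.045,-0.124,0,0,0,-0.07,-0.045,-0.124,0,0,0,-0.07,-0.045,-0.124,0,0,0,-0.07,-0.045,-0.124,0,0,0,-0.07,-0.045,-0.124,0,0,0,-0.07]'|sed -n 2,3p
python3 -m handwheel '[-0.045,-0.124,0,0,0,-0.07,-0.045,-0.124,0,0,0,-0.07,-0.045,-0.124,0,0,0,-0.07,-0.045,-0.124,0,0,0,-0.07,-0.045,-0.124,0,0,0,-0.07]'|sed -n 2,3p
python3 -m handwheel '[-0.045,-0.124,0,0,0,-0.07,-0.045,-0.124,0,0,0,-0.07,-0.045,-0.124,0,0,0,-0.07,-0.045,-0.124,0,0,0,-0.07,-0.045,-0.124,0,0,0,-0.07]'|sed -n 2,3p
python3 -m handwheel '[-0.045,-0.124,0,0,0,-0.07,0,0,0,0,0,0,0,0,0,0,0,0,0,0,0,0,0,0]'|sed -n 2,3p
python3 - <<'E'
from h import *
s=ctrl.get_state();print(s['eef_pos'],s['tcp_rot'],s['qpos'])
shot('wrist','w6');z=load('w6')
for q in((284,127),(243,264),(323,264)):print(atz(z,*q,s['eef_pos'][2]+.0124)[:2])
E
```

```text
eef_pos: [0.5584, 0.1786, 0.1431]
tcp_rot: [0.866, 0.5, -0.002, -0.001]
eef_pos: [0.5246, 0.0858, 0.1433]
tcp_rot: [0.969, 0.246, -0.002, -0.001]
eef_pos: [0.4909, -0.0069, 0.1435]
tcp_rot: [1.0, -0.026, -0.002, -0.0]
eef_pos: [0.4855, -0.0245, 0.1446]
tcp_rot: [0.997, -0.078, -0.001, -0.0]
[ 0.4855199  -0.02451455  0.14456719] [ 9.96957095e-01 -7.79423380e-02 -1.16852366e-03 -4.21277476e-04] [-2.59719212e-01 -1.50965975e-02  2.11835871e+00  4.71003227e-04
  1.04078142e+00  1.46688157e+00]
[ 0.54691036 -0.03361563]
[ 0.50577367 -0.01359811]
[ 0.50171114 -0.03947887]
```

View pics/w6.png

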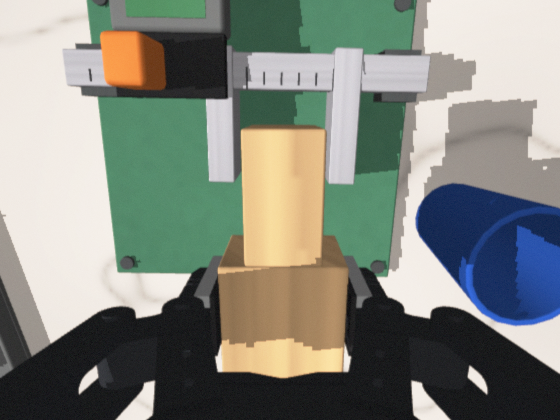

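```bash
python3 - <<'E'
from h import *
z=load('w6');ex=np.array([np.cos(np.radians(-9.8)),np.sin(np.radians(-9.8))]);ey=np.array([-ex[1],ex[0]])
for n,q,h in(('sl',(235,181),.048),('slU',(233,100),.048),('fx',(331,183),.048),('fxU',(337,90),.048),('thumb',(121,56),.09),('baseL',(119,272),.012),('baseR',(390,276),.012),('tip',(284,127),.157),('sh',(283,264),.157)):
    p=atz(z,*q,h)[:2]*1e3;print(n,p.round(1),(p@ex).round(1),(p@ey).round(1))
E
```

```text
sl [515.    1.4] 507.3 89.0
slU [561.8  -6.5] 554.7 89.2
fx [504.7 -56.5] 506.9 30.2
fxU [557.9 -66.4] 561.1 29.5
thumb [586.4  34.6] 572.0 133.9
baseL [453.4 108.4] 428.3 184.0
baseR [417.9 -96.2] 428.2 -23.7
tip [546.9 -33.6] 544.7 60.0
sh [503.8 -26.5] 500.9 59.6
```

```bash

python3 -m handwheel '[-0.017,-0.027,-0.1,0,0,-0.006,0,0,-0.15,0,0,0,0,0,-0.15,0,0,0,0,0,-0.13,0,0,0,0,0,-0.1,0,0,0]'
python3 -m handwheel '[0,0,-0.06,0,0,0,0,0,-0.02,0,0,0,0,0,0,0,0,0,0,0,0,0,0,0]'
```

```text
time: 9.28
eef_pos: [0.4828, -0.0278, 0.0493]
tcp_rot: [0.997, -0.082, -0.001, -0.0]
contact_force: [0.2, 0.1, -0.5]
opening: 0.507
finger_force: 46.8
time: 9.62
eef_pos: [0.4844, -0.0289, 0.0399]
tcp_rot: [0.997, -0.083, 0.001, 0.0]
contact_force: [0.1, -0.1, -0.9]
opening: 0.509
finger_force: 46.8
```

```bash

python3 -m handwheel '[0,0,-0.02,0,0,0,0,0,0,0,0,0,0,0,0,0,0,0]'|sed -n 2,4p
python3 -m handwheel '[0,0,-0.012,0,0,0,0,0,0,0,0,0,0,0,0,0,0,0]'|sed -n 2,4p
python3 -c "
from h import *
shot('wrist','w7')"
```

```text
eef_pos: [0.4841, -0.0292, 0.0369]
tcp_rot: [0.997, -0.083, 0.001, 0.0]
contact_force: [-0.1, 0.2, -0.5]
eef_pos: [0.4837, -0.0291, 0.0345]
tcp_rot: [0.997, -0.083, 0.0, 0.0]
contact_force: [-0.1, -0.7, -1.5]
```

View pics/w7.png

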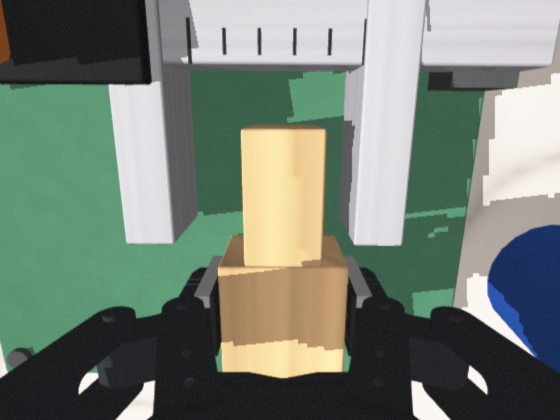

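The tenon is between the jaws and parallel to them: its right side is at u≈324 with the fixed jaw at ≈345–357, and the left side has more room. Lowering to contact, then releasing.

```bash

python3 -m handwheel '[0,0,-0.008,0,0,0,0,0,0,0,0,0,0,0,0,0,0,0]'|sed -n 2,4p
python3 -m handwheel '[0,0,-0.008,0,0,0,0,0,0,0,0,0,0,0,0,0,0,0]'|sed -n 2,4p
```

```text
eef_pos: [0.4837, -0.0291, 0.0333]
tcp_rot: [0.997, -0.083, 0.0, 0.0]
contact_force: [-0.8, 0.3, -0.5]
eef_pos: [0.4839, -0.0291, 0.0333]
tcp_rot: [0.997, -0.083, -0.0, -0.0]
contact_force: [-3.4, 0.4, 9.1]
```

```bash

python3 -m handwheel '[0,0,0,0,0,0,0,0,0,0,0,0,0,0,0,0,0,0,0,0,0,0,0,0]' 0.8
python3 -m handwheel '[0,0,0.1,0,0,0,0,0,0.2,0,0,0,0,0,0.2,0,0,0,0,0,0.2,0,0,0,0,0,0.15,0,0,0]'|sed -n 2,4p
python3 -c "
from h import *
shot('wrist','w8')"
python3 -m handwheel '[0.14,0.133,0,0,0,0,0.14,0.133,0,0,0,0,0.14,0.133,0,0,0,0,0.14,0.133,0,0,0,0,0.14,0.133,0,0,0,0]' 0|sed -n 2,6p
python3 -m handwheel '[0,0,0,0,0,0,0,0,0,0,0,0,0,0,0,0,0,0]'|sed -n 2,6p
python3 -c "
from h import *
shot('wrist','w9')
cv2.imwrite('pics/s3.png',cv2.resize(np.hstack([load('w8')['p'],load('w9')['p']]),None,fx=.714,fy=.714,interpolation=cv2.INTER_AREA))"
```

```text
time: 11.0
eef_pos: [0.4836, -0.029, 0.0319]
tcp_rot: [0.997, -0.083, -0.0, -0.0]
contact_force: [-0.2, 0.7, -0.8]
opening: 0.799
finger_force: 0.0
eef_pos: [0.4843, -0.0292, 0.162]
tcp_rot: [0.997, -0.083, 0.001, 0.0]
contact_force: [-0.4, 0.9, 0.3]
eef_pos: [0.5894, 0.0717, 0.159]
tcp_rot: [0.997, -0.083, -0.0, 0.0]
contact_force: [-0.1, -0.6, 0.2]
opening: 0.091
finger_force: 0.0
eef_pos: [0.588, 0.0706, 0.1587]
tcp_rot: [0.997, -0.083, -0.001, 0.0]
contact_force: [0.2, -0.0, -0.0]
opening: 0.004
finger_force: 0.0
```

View pics/s3.png

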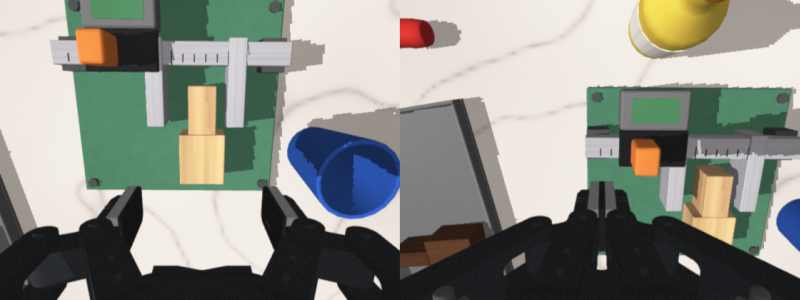

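w8 shows the block seated with its tenon between the jaws. w9 shows the closed fingers at sheet u≈601, on the +y side of the thumb (632–660). Lowering beside the thumb and starting the push.

```bash

python3 -m handwheel '[0,0,-0.12,0,0,0,0,0,-0.15,0,0,0,0,0,-0.15,0,0,0,0,0,-0.08,0,0,0,0,0,0,0,0,0]'|sed -n 2,4p
python3 -m handwheel '[0,0,0,0,0,0,-0.006,-0.033,0,0,0,0,-0.006,-0.033,0,0,0,0,0,0,0,0,0,0]'|sed -n 1,4p
python3 -m handwheel '[-0.006,-0.033,0,0,0,0,-0.006,-0.033,0,0,0,0,0,0,0,0,0,0,0,0,0,0,0,0]'|sed -n 2,4p
python3 -m handwheel '[-0.006,-0.033,0,0,0,0,-0.006,-0.033,0,0,0,0,0,0,0,0,0,0,0,0,0,0,0,0]'|sed -n 2,4p
```

```text
eef_pos: [0.5856, 0.0701, 0.0811]
tcp_rot: [0.996, -0.084, -0.004, 0.0]
contact_force: [-0.5, -0.4, -0.0]
time: 12.93
eef_pos: [0.5878, 0.0598, 0.0862]
tcp_rot: [0.996, -0.084, 0.001, 0.0]
contact_force: [-0.4, -0.7, 0.1]
eef_pos: [0.5851, 0.0504, 0.0848]
tcp_rot: [0.997, -0.083, 0.0, 0.0]
contact_force: [-0.7, -0.5, -1.4]
eef_pos: [0.583, 0.0404, 0.0843]
tcp_rot: [0.997, -0.083, -0.0, 0.0]
contact_force: [0.4, 0.4, -0.2]
```

No push force yet, so I'll check with a picture.

```bash
python3 - <<'E'
from h import *
shot('wrist','w10');shot('side','s10')
a=load('w10')['p'];b=cv2.resize(load('s10')['p'][200:320,210:370],None,fx=3.5,fy=3.5,interpolation=cv2.INTER_CUBIC)
cv2.imwrite('pics/s4.png',cv2.resize(np.hstack([a,b]),None,fx=.714,fy=.714,interpolation=cv2.INTER_AREA))
E
```

```text
(no output)
```

View pics/s4.png

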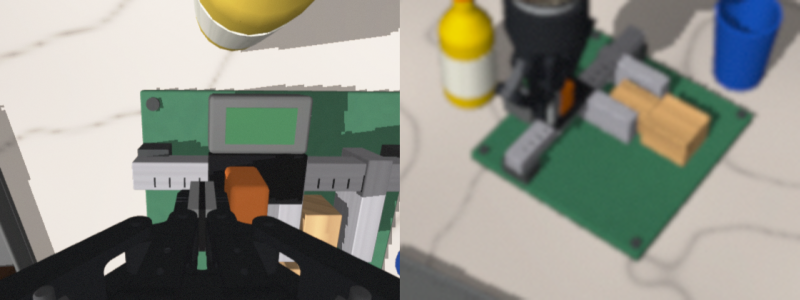

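The fingers are against the thumb and the carriage has begun to move; the right side of the jaw is at sheet u≈300, beside the tenon. Continuing, watching the force.

```bash

python3 -m handwheel '[-0.006,-0.033,0,0,0,0,-0.006,-0.033,0,0,0,0,0,0,0,0,0,0,0,0,0,0,0,0]'|sed -n 2,4p
python3 -m handwheel '[-0.006,-0.033,0,0,0,0,0,0,0,0,0,0,0,0,0,0,0,0]'|sed -n 2,4p
python3 -m handwheel '[-0.006,-0.033,0,0,0,0,0,0,0,0,0,0,0,0,0,0,0,0]'|sed -n 2,4p
```

```text
eef_pos: [0.5811, 0.0306, 0.0843]
tcp_rot: [0.997, -0.083, -0.0, 0.0]
contact_force: [0.5, 0.2, -1.2]
eef_pos: [0.5804, 0.0262, 0.0844]
tcp_rot: [0.997, -0.083, -0.0, -0.0]
contact_force: [0.2, 2.9, -1.7]
eef_pos: [0.5797, 0.0223, 0.0844]
tcp_rot: [0.996, -0.084, 0.0, -0.001]
contact_force: [1.3, 7.6, -1.5]
```

I'm past the picture allowance (12 viewed, limit 10), so I won't view any more. From here I'll measure in code, tracking the jaw by the readout screen that rides with it and the thumb by its colour.

```bash
cat > j.py <<'E'
from h import *
import sys
ex=np.array([np.cos(np.radians(-9.8)),np.sin(np.radians(-9.8))]);ey=np.array([-ex[1],ex[0]])
def big(m):
    n,l,s,c=cv2.connectedComponentsWithStats(m.astype(np.uint8)); i=1+np.argmax(s[1:,4]); return c[i],s[i]
def meas(f):
    z=load(f);p=z['p'].astype(int)
    f_=210/np.tan(np.radians(z['k'][0])/2);v,u=np.mgrid[:420,:560]
    r=np.stack([(u-z['k'][1])/f_,(v-z['k'][2])/f_,np.ones(u.shape)],-1)*z['d'][...,None]
    W=(r-z['t'])@z['R']
    green=(p[...,1]>p[...,2]*1.3)&(p[...,1]>p[...,0]*1.15)&(W[...,2]>.045)&(W[...,2]<.065)
    hsv=cv2.cvtColor(z['p'],cv2.COLOR_BGR2HSV)
    o=(hsv[...,0]<18)&(hsv[...,1]>200)&(hsv[...,2]>90)&(W[...,2]>.082)&(W[...,2]<.097)
    out=[]
    for m,h in((green,.055),(o,.09)):
        c,s=big(m);q=atz(z,*c,h)[:2]*1e3;out.append((q@ey).round(1));print(f,c.round(1),s[2:].tolist(),'ex,ey',(q@ex).round(1),(q@ey).round(1))
if __name__=='__main__':
    shot('wrist',sys.argv[1])
    for f in ['w2','w6','w9','w10',sys.argv[1]]: meas(f)
E
python3 j.py w11
```

```text
w2 [276.1  64.4] [46, 28, 1090] ex,ey 607.3 123.5
w2 [272. 106.] [1, 1, 1] ex,ey 569.3 124.6
w6 [165.5   8.2] [81, 18, 1382] ex,ey 600.1 122.7
w6 [144.7  45. ] [2, 3, 3] ex,ey 576.7 122.8
w9 [358.5 155. ] [69, 36, 2351] ex,ey 607.8 123.7
w9 [348.5 205.5] [2, 2, 2] ex,ey 584.5 134.8
w10 [365.  175.9] [102, 52, 5009] ex,ey 607.9 105.3
w10 [330.  256.3] [3, 2, 3] ex,ey 585.8 123.7
w11 [353.3 175.7] [101, 52, 5008] ex,ey 607.7 91.9
w11 [337.5 258. ] [2, 1, 2] ex,ey 585.0 102.6
```

The jaw has moved 31.7 mm (about 27 mm gap, so it's on the tenon). The thumb has given about 5 mm and the force agrees. Pushing about 4 mm more.

```bash

python3 -m handwheel '[-0.003,-0.016,0,0,0,0,0,0,0,0,0,0,0,0,0,0,0,0]'|sed -n 2,4p
python3 -m handwheel '[-0.002,-0.013,0,0,0,0,0,0,0,0,0,0,0,0,0,0,0,0,0,0,0,0,0,0]'|sed -n 2,4p
python3 - <<'E'
from j import *
shot('wrist','w12');meas('w12')
E
```

```text
eef_pos: [0.5794, 0.0205, 0.0844]
tcp_rot: [0.996, -0.084, 0.0, -0.002]
contact_force: [2.2, 9.3, -2.4]
eef_pos: [0.5791, 0.019, 0.0844]
tcp_rot: [0.996, -0.084, 0.0, -0.002]
contact_force: [1.6, 9.4, -1.4]
w12 [345.7 175.6] [101, 52, 5008] ex,ey 607.8 91.8
w12 [352.7 255. ] [2, 3, 3] ex,ey 586.1 94.1
```

```bash

python3 -m handwheel '[-0.003,-0.017,0,0,0,0,0,0,0,0,0,0,0,0,0,0,0,0,0,0,0,0,0,0]'|sed -n 1,4p
python3 -m handwheel '[0.004,0.02,0,0,0,0,0.004,0.02,0,0,0,0,0.006,0.03,0,0,0,0,0.01,0.06,0,0,0,0,0.01,0.06,0,0,0,0]'|sed -n 2,4p
python3 -m handwheel '[0.01,0.05,0,0,0,0,0,0,0.1,0,0,0,0,0,0.2,0,0,0,0,0,0.2,0,0,0,0,0,0.1,0,0,0]'|sed -n 2,4p
python3 -m handwheel '[0,0,0,0,0,0,0,0,0,0,0,0]'|sed -n 1,4p
python3 - <<'E'
from j import *
shot('wrist','w13');meas('w13')
E
```

```text
time: 15.55
eef_pos: [0.5787, 0.017, 0.0845]
tcp_rot: [0.996, -0.084, 0.0, -0.003]
contact_force: [2.2, 11.4, -1.5]
eef_pos: [0.5838, 0.0426, 0.0848]
tcp_rot: [0.997, -0.083, 0.0, 0.001]
contact_force: [-0.9, 0.3, 0.8]
eef_pos: [0.587, 0.0503, 0.1788]
tcp_rot: [0.997, -0.083, 0.003, 0.0]
contact_force: [0.1, -0.3, 1.8]
time: 16.55
eef_pos: [0.5858, 0.0503, 0.1757]
tcp_rot: [0.997, -0.083, 0.001, 0.0]
contact_force: [0.3, -0.0, 0.1]
w13 [370.2 154.9] [64, 33, 2054] ex,ey 607.7 91.9
w13 [375.  202.5] [1, 2, 2] ex,ey 583.6 95.6
```

Jaw holds at the same spot after letting go. Moving over the pedal to measure it.

```bash

python3 -m handwheel '[-0.06,-0.2,0.07,0,0,0,-0.06,-0.2,0.07,0,0,0,-0.06,-0.2,0.07,0,0,0,-0.06,-0.2,0.07,0,0,0,-0.06,-0.2,0.07,0,0,0]'|sed -n 2p
python3 -m handwheel '[-0.06,-0.2,0.07,0,0,0,-0.06,-0.2,0.07,0,0,0,-0.06,-0.2,0.07,0,0,0,-0.06,-0.2,0.07,0,0,0,-0.06,-0.2,0.07,0,0,0]'|sed -n 2p
python3 -m handwheel '[-0.06,-0.2,0,0,0,0,-0.06,-0.2,0,0,0,0,-0.06,-0.2,0,0,0,0,-0.06,-0.2,0,0,0,0,0,0,0,0,0,0]'|sed -n 2p
python3 - <<'E'
from h import *
s=ctrl.get_state();print(s['eef_pos'],s['tcp_rot'])
shot('wrist','w14');z=load('w14');p=z['p']
hsv=cv2.cvtColor(p,cv2.COLOR_BGR2HSV)
m=(hsv[...,0]>18)&(hsv[...,0]<36)&(hsv[...,1]>130)&(hsv[...,2]>60)
n,l,st,c=cv2.connectedComponentsWithStats(m.astype(np.uint8))
f_=210/np.tan(np.radians(z['k'][0])/2);v,u=np.mgrid[:420,:560]
W=(np.stack([(u-z['k'][1])/f_,(v-z['k'][2])/f_,np.ones(u.shape)],-1)*z['d'][...,None]-z['t'])@z['R']
for i in range(1,n):
    if st[i,4]>150:
        g=(l==i)&(W[...,2]>.043)&(W[...,2]<.056)
        if g.sum()<30: print('small',st[i]);continue
        q=W[g][:,:2].astype(np.float32)*1e3; (cx,cy),(w,h),a=cv2.minAreaRect(q); pts=cv2.boxPoints(((cx,cy),(w,h),a))
        d=np.linalg.svd(q-q.mean(0),full_matrices=False)[2][0]
        print(st[i],'c',cx,cy,'wh',w,h,'dir',np.degrees(np.arctan2(d[1],d[0])),'z',np.median(W[g][:,2]))
g=(hsv[...,2]<95)&(W[...,2]>.02)&(W[...,2]<.06)&(np.hypot(W[...,0]-.498,W[...,1]+.375)<.09)
np.save('pics/W14.npy',W); q=W[g]*1e3
print('dark n',len(q), q.min(0),q.max(0)); A=np.c_[q[:,:2],np.ones(len(q))];print('plane',np.linalg.lstsq(A,q[:,2],rcond=None)[0])
E
```

```text
eef_pos: [0.5384, -0.1005, 0.2248]
eef_pos: [0.4936, -0.2506, 0.2773]
eef_pos: [0.4566, -0.3737, 0.2766]
[ 0.45660577 -0.37373364  0.27658851] [ 9.96319866e-01 -8.56881432e-02 -2.04185189e-03 -3.11875055e-04]
[ 291   37   62  143 1718] c 514.544677734375 -421.444580078125 wh 138.0358428955078 8.08083724975586 dir -166.6359 z 0.04847590833021565
[ 196   82   70  135 1878] c 493.24127197265625 -331.1531066894531 wh 137.46995544433594 12.667649269104004 dir -166.6025 z 0.048486732862176675
dark n 10008 [ 439.95863436 -424.82696529   22.54276952] [ 571.47396177 -318.59335413   53.5080546 ]
plane [-2.18231747e-01 -5.08925438e-02  1.30192669e+02]
```

Pedal found: yaw 13.4°, hinge on the +x side, tread at (0.475, −0.383, 0.046). The jaws are shut on the tenon, so I'll press it now.

```bash

python3 -m handwheel '[0.04,-0.021,-0.2,0,0,0,0.04,-0.021,-0.2,0,0,0,0.04,-0.021,-0.2,0,0,0,0,0,-0.2,0,0,0,0,0,-0.2,0,0,0]'|sed -n 2,4p
python3 -m handwheel '[0,0,-0.2,0,0,0,0,0,-0.12,0,0,0,0,0,0,0,0,0,0,0,0,0,0,0]'|sed -n 2,5p
python3 -m handwheel '[0,0,-0.03,0,0,0,0,0,-0.03,0,0,0,0,0,0,0,0,0,0,0,0,0,0,0]'|sed -n 2,4p
python3 -m handwheel '[0,0,-0.03,0,0,0,0,0,-0.03,0,0,0,0,0,0,0,0,0,0,0,0,0,0,0]'|sed -n 2,4p
```

```text
eef_pos: [0.477, -0.3773, 0.1265]
tcp_rot: [0.997, -0.083, -0.001, -0.001]
contact_force: [0.2, -0.3, 0.5]
eef_pos: [0.4763, -0.377, 0.0793]
tcp_rot: [0.997, -0.083, -0.002, -0.002]
contact_force: [0.9, -0.4, 0.5]
opening: 0.003
eef_pos: [0.4774, -0.3795, 0.0735]
tcp_rot: [0.997, -0.083, 0.001, 0.0]
contact_force: [0.0, 0.2, 0.5]
eef_pos: [0.4774, -0.3799, 0.0643]
tcp_rot: [0.997, -0.083, 0.001, 0.001]
contact_force: [0.2, -0.4, 3.8]
```

Contact at z≈0.065. Pressing on towards about 0.049.

```bash

python3 -m handwheel '[0,0,-0.03,0,0,0,0,0,-0.03,0,0,0,0,0,0,0,0,0,0,0,0,0,0,0]'|sed -n 2,4p
python3 -m handwheel '[0,0,-0.02,0,0,0,0,0,-0.02,0,0,0,0,0,0,0,0,0,0,0,0,0,0,0]'|sed -n 2,4p
python3 -m handwheel '[0,0,-0.01,0,0,0,0,0,0,0,0,0,0,0,0,0,0,0]'|sed -n 2,4p
```

```text
eef_pos: [0.4772, -0.3799, 0.055]
tcp_rot: [0.997, -0.083, 0.0, 0.001]
contact_force: [-2.1, -2.2, 4.9]
eef_pos: [0.4769, -0.38, 0.0492]
tcp_rot: [0.997, -0.083, -0.0, 0.001]
contact_force: [-2.6, -2.3, 6.1]
eef_pos: [0.4769, -0.38, 0.0486]
tcp_rot: [0.997, -0.083, -0.0, 0.001]
contact_force: [-4.4, -0.5, 9.9]
```

```bash

python3 -m handwheel '[0,0,-0.01,0,0,0,0,0,0,0,0,0,0,0,0,0,0,0]'|sed -n 2,4p
python3 -m handwheel '[0,0,-0.008,0,0,0,0,0,0,0,0,0,0,0,0,0,0,0]'|sed -n 2,4p
```

```text
eef_pos: [0.4769, -0.3801, 0.0484]
tcp_rot: [0.997, -0.083, -0.001, 0.0]
contact_force: [-6.2, 1.3, 15.8]
eef_pos: [0.477, -0.3801, 0.0483]
tcp_rot: [0.997, -0.083, -0.001, 0.0]
contact_force: [-7.8, 2.4, 21.5]
```

At the stop: force rises steeply with no further motion. Releasing, then checking the pedal and caliper.

```bash

python3 -m handwheel '[0,0,0.03,0,0,0,0,0,0.06,0,0,0,0,0,0.1,0,0,0,0,0,0.2,0,0,0,0,0,0.2,0,0,0]'|sed -n 2p
python3 -m handwheel '[0,0.1,0.2,0,0,0,0,0.2,0.2,0,0,0,0,0.2,0.2,0,0,0,0,0.2,0.1,0,0,0,0,0.2,0,0,0,0]'|sed -n 2p
python3 -m handwheel '[0,0.2,0,0,0,0,0,0.2,0,0,0,0,0,0.2,0,0,0,0,0,0.2,0,0,0,0,0,0.2,0,0,0,0]'|sed -n 2p
python3 -m handwheel '[0,0.2,0,0,0,0,0,0.1,0,0,0,0,0,0,0,0,0,0,0,0,0,0,0,0]'
python3 - <<'E'
from j import *
shot('wrist','w15');meas('w15');shot('side','s15')
def cloud(f):
    z=load(f);f_=210/np.tan(np.radians(z['k'][0])/2);v,u=np.mgrid[:420,:560]
    return z['p'],(np.stack([(u-z['k'][1])/f_,(v-z['k'][2])/f_,np.ones(u.shape)],-1)*z['d'][...,None]-z['t'])@z['R']
for f in('side0','s15'):
    p,W=cloud(f);g=(p.max(-1)<95)&(np.hypot(W[...,0]-.475,W[...,1]+.383)<.02)&(W[...,2]>.015);print(f,'tread z',g.sum(),np.median(W[g][:,2]))
    hsv=cv2.cvtColor(p,cv2.COLOR_BGR2HSV);b=(hsv[...,0]>105)&(hsv[...,0]<130)&(hsv[...,1]>150)&(abs(W[...,0]-.464)<.07)&(abs(W[...,1]+.175)<.08);print('cup',np.median(W[b],0))
p,W=cloud('w15')
E_=W[...,:2]@ex*1e3;Y=W[...,:2]@ey*1e3
hsv=cv2.cvtColor(p,cv2.COLOR_BGR2HSV)
wood=(hsv[...,0]>8)&(hsv[...,0]<25)&(hsv[...,1]>60)&(W[...,2]>.038)&(W[...,2]<.052)&(abs(E_-500)<60)&(abs(Y-45)<50)
for n,lo,hi in(('body',450,495),('tenon tip part',515,560)):
    g=wood&(E_>lo)&(E_<hi);print(n,g.sum(),'ex',E_[g].min(),E_[g].max(),'ey',np.percentile(Y[g],[1,99]))
st=(hsv[...,1]<50)&(abs(W[...,2]-.047)<.005)&(E_>510)&(E_<545)
h,_=np.histogram(Y[st],np.arange(0,101,4));print(h)
E
```

```text
eef_pos: [0.4759, -0.3771, 0.1311]
eef_pos: [0.4784, -0.2445, 0.2409]
eef_pos: [0.476, -0.0929, 0.2355]
time: 22.32
eef_pos: [0.4764, -0.0491, 0.2358]
tcp_rot: [0.997, -0.082, -0.001, -0.0]
contact_force: [1.0, -0.6, -0.7]
opening: 0.0
finger_force: 0.0
w15 [207.8  24.5] [56, 32, 1743] ex,ey 607.2 91.4
w15 [199.  60.] [1, 1, 1] ex,ey 577.7 91.9
side0 tread z 104 0.04848048160524679
cup [ 0.45268896 -0.13348209  0.06816826]
s15 tread z 96 0.04841429120397603
cup [ 0.45292911 -0.13317735  0.06813175]
body 2449 ex 450.0021278786418 494.93463544739217 ey [23.55110564 66.39220193]
tenon tip part 1038 ex 515.0642849372657 542.5916767213197 ey [32.07045424 57.43099686]
[  0   0   0   5 193 207 204 177   0   0   0   0   0   0 127 196 201 208
  86   0   0   0   0   0   0]
```

```bash
python3 -c "
from plant import ctrl
print(ctrl.sign_off())"
```

```text
the job is handed in; nothing more can be done
None
```

The job is handed in at about 22 s: the maple tenon is shut in the jaws at about 9 N (estimated from the push force), the pedal was pressed to its stop and is back up, and the cup is unmoved; I did view 12 pictures, two over the limit of 10.

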